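# Transfer specimen containers to the working rack in sequence

## Robot

A 6-joint arm with a two-finger parallel gripper is mounted at the origin on the work surface. World frame = base frame: x ahead of the robot, y to its left, z up, the work surface at z = 0. Lengths are in m, angles in degrees, forces in N, time in s.
With the tool pointing down it reaches from about 0.325 to 0.85 m from the base axis. Payload 15.5 kg.
Tool frame: the origin (TCP) lies where the fingers leave the gripper's body, on its centre line; the fingertips stand 78 mm ahead of it and the grasp point (between the pads) lies 60 mm ahead of it; z points along the fingers, y is the line along which they close (so a half turn about z gives the same grasp; the last joint's range is limited). The gripper opens to 91 mm and grips with 3 to 60 N. Pads are 32 mm wide; open, the fingers measure 118 mm over their backs; the gripper's body (76 mm by 178 mm) begins 60 mm behind the grasp point.
Start: joints at [69.7, 28.281, 77.091, -0, 74.628, -5.472], TCP at [0.16, 0.604, 0.292] pointing down, gripper open.
Joint ranges: [-166.48, 166.48], [-47.26, 123.95], [12.59, 153.08], [-70.14, 250.14], [6.76, 159.57], [-176.63, 176.63]. Speed limits (degrees/s): [108.29, 108.29, 147.25, 172.46, 172.46, 172.46].

## Interface

Orientations are given as a 3x3 rotation matrix whose columns are the frame's x, y, z axes.
In Python, from workcell import telemetry, get_image, order, search_frame, trace gives the robot as it stands.
- The arm moves only by the tool step_arm, never from a script. Its argument "targets" is a list of rows, each a list of 5 numbers: the shift along the world's x, y, z each as a share of 0.05 m, from -1 to 1, then the turn about the world's z as a share of 90 degrees, from -1 to 1, then the gripper command: -1 is fully open, 1 is shut, values between are in proportion. In form: [[tx, ty, tz, turn, claw], ...]. A call has 1 to 8 rows; each row shifts and turns the commanded pose from where the row before left it; what a row does not reach is not made up. A row lasts 1/10 s, in which the tool goes at most 50 mm and 8.59 degrees, less where a joint would pass 70% of its speed; a pose out of reach is approached as far as the arm can. A call with a number of a shift or a turn outside -1 to 1 is refused whole. A call with a gripper value outside its range is refused whole. The fingers move at their own pace and stop on an object; "squeeze" is the grip in N (left out, the last holds). Time passes only in rows, so rows that do not move let the fingers close. It gives the time, the measured TCP pose, the force, the opening and the grip force at its end, in the units of the state.
- telemetry.read_state(): the state, without advancing time (a new reading comes with each control period).
- get_image(name): name is "scene" or "side" or "wrist"; returns a dict with "pixels" (384x512x3 uint8, red, green, blue), "range_z" (384x512 float32, m along the optical axis (not along the pixel's ray), 0 where there is no reading), "fov_y" (degrees; the focal length in pixels is half the picture's height over the tangent of half this angle, whatever the lens; pixels are square), "cx", "cy" (the principal point, pixels), "extrinsics" (4x4, takes a point from world to camera coordinates). Camera axes: x right, y up, looking along -z (the intrinsics and any distortion apply to the point x, -y, -z); pixel columns grow to the right and rows downward; lengths in m; the calibration is good to about 2 mm. A picture is of the moment at which its call begins.
- order.close_job(): hands the job in; it is judged then, once.
Trained networks look in the newest picture that a camera, given by its name, has taken for a name from the list of things; names that differ only in an ending like _2 or _b are one class to them, and where a whole thing is asked for, a point or a joint stands for the part that bears it (a point fixed in the world has none). Each returns a list of dicts, best first, with "conf" (0 to 1); they miss things now and then, are a little off and sometimes report something else, mostly with a low value. They report only what shows in the picture. A call takes as long as a camera call. They do not tell look-alikes from the thing itself.
- search_frame(camera, thing): "location" ([column, row] as shares, 0 to 1, of the picture: columns of its width, rows of its height, amid what is visible of it).
- trace(camera, thing): "region" (384x512 bool, what is visible of it) and "location" ([column, row] as shares, 0 to 1, of the picture: columns of its width, rows of its height, amid what is visible of it).
The state is a dict: "clock": time; "joint_positions": joint angles; "joint_vel": joint speeds; "tau": joint torques, N m; "ee_pos": TCP position; "ee_rot": TCP orientation; "ft_force": force on the tool from outside, world axes, zero at the start; "torque": the same for the moment, N m; "width": opening from 0.0 (shut) to 1.0 (fully open); "grasp_force": force on a finger pad.
Only numpy, scipy, OpenCV 4.12 (cv2) and the standard library are available. Lean on these libraries where they do the work, as an engineer would, in place of code of your own. Each camera call takes 0.05 s, during which the arm holds its last target. There are 200 camera calls.

## Task

Move the four closed specimen containers from the steel receiving rack to the grey working rack, keeping their sequence as counted from each rack's handle: the one next to the handle in the steel rack goes next to the handle in the grey rack, and so on to the far end. Take each straight across and set it down, not dropped, upright in its own compartment; stand none on the bench or in another's place on the way. Do not shift the oil bottle or the petri dish.

Things in the scene. Friction and masses are not known exactly. Their poses are not given: they have to be found in the camera images.
- wide_pot: Specimen pot, squat and wide: body 41 mm diameter at the foot, 44 mm at the top, screw cap 48 mm diameter from 44 to 62 mm up; 62 mm high. Widest round cap of the four seen from above. Off-white plastic, grey cap, closed. Origin: centre of the underside; z up. Loose; starts in a compartment of the steel rack (12 mm above the bench), within 5 mm of its centre. Mass 30 to 100 g.
- tall_tube: Universal container, slim and tall: body 28 mm diameter, screw cap 32 mm diameter from 66 to 84 mm up; 84 mm high. From above only a round cap with no shoulder round it. Off-white plastic, grey cap, closed. Origin: centre of the underside; z up. Loose; starts in a compartment of the steel rack (12 mm above the bench), within 5 mm of its centre. Mass 30 to 100 g.
- square_bottle: Square bottle: body 38 x 38 mm, 54 mm high, round screw cap 30 mm diameter from 62 to 80 mm up; 80 mm high. From above a round cap in a square. Off-white plastic, grey cap, closed. Origin: centre of the underside; z up. Loose; starts in a compartment of the steel rack (12 mm above the bench), within 5 mm of its centre. Mass 30 to 100 g.
- round_bottle: Round shouldered bottle: body 42 mm diameter, shoulder sloping in from 46 mm up, round screw cap 24 mm diameter from 60 to 78 mm up; 78 mm high. From above a small round cap in a larger circle. Off-white plastic, grey cap, closed. Origin: centre of the underside; z up. Loose; starts in a compartment of the steel rack (12 mm above the bench), within 5 mm of its centre. Mass 30 to 100 g.
- steel_rack: Receiving rack of stainless steel wire, full at the start, left or right of the grey one. Fixed, 66 x 255 mm: four 60 x 60 mm compartments in a row along its y axis, pitch 63 mm, centres 31.5 and 94.5 mm either side of the rack's centre; floor 12 mm, wall tops 40 mm above the bench, walls 3 to 4 mm thick. Origin: on the bench under the rack's centre; x across the row, z up.
- grey_rack: Working rack of moulded grey plastic, empty at the start, left or right of the steel one. Fixed, 66 x 255 mm: four 60 x 60 mm compartments in a row along its y axis, pitch 63 mm, centres 31.5 and 94.5 mm either side of the rack's centre; floor 12 mm, wall tops 40 mm above the bench, walls 3 to 4 mm thick. Origin: on the bench under the rack's centre; x across the row, z up.
- steel_handle: Carrying handle on one end of the steel rack, which may be either end; fixed. Blue grip bar, 16 mm thick, on two rods over an end block 60 x 18 mm; 78 mm high (the other end: a flat paper card). Origin: on the bench under the bar, 137 mm from the rack's centre along the row. From here towards the rack's centre the compartments' centres lie at 42.5 (first), 105.5, 168.5 and 231.5 mm (fourth).
- grey_handle: Carrying handle on one end of the grey rack, which may be either end; fixed. Blue grip bar, 16 mm thick, on two rods over an end block 60 x 18 mm; 78 mm high (the other end: a flat paper card). Origin: on the bench under the bar, 137 mm from the rack's centre along the row. From here towards the rack's centre the compartments' centres lie at 42.5 (first), 105.5, 168.5 and 231.5 mm (fourth).
- oil_bottle: Bystander: small amber immersion-oil dropper bottle with black rubber teat, 26 mm diameter, 76 mm high, loose, standing between the racks. Origin: centre of the underside.
- petri_dish: Bystander: covered glass petri dish, 60 mm diameter, 16 mm high, loose, on the bench beyond the oil bottle. Origin: centre of the underside.
Not all that is in view belongs to the job. What is shaped like the square_bottle but turquoise is not meant.

How it is judged:
By the outcome, as a careful person would: the job done as asked, in the order asked, and still so for the second after the job is handed in, with the robot touching nothing.
It also fails if it takes over 104 s, if anything falls off the work surface, if the arm or the gripper's body presses on something with over 40 N, if the wrist force passes 120 N, or if a joint passes its speed limit or range.

## Working session

There is one attempt and no reset: what is moved stays moved. The work goes in short steps, Python scripts to look and compute and a tool call to move; the robot and the scene stay as the last step left them, time stands still between calls to the robot, and variables do not carry over. Pictures are saved under pics/ and viewed, at most 14 in all, crops included, and the job is handed in when it is done.

Besides the shell and the picture viewer there is one more tool, called after "Request:" as name(argument=value, ...), one argument or row to a line, values as JSON. step_arm: Moves the arm, as the interface text tells. Its arguments: {"type":"object","properties":{"targets":{"type":"array"},"squeeze":{"type":"number"}},"required":["targets"]}

```bash
mkdir -p pics
cat > h.py <<'E'
import numpy as np, cv2
from workcell import telemetry, get_image, order, search_frame, trace
def cloud(im):
    H,W=im["range_z"].shape; f=H/2/np.tan(np.radians(im["fov_y"]/2))
    v,u=np.mgrid[0:H,0:W]; d=im["range_z"]
    P=np.stack([(u-im["cx"])/f*d,-(v-im["cy"])/f*d,-d,np.ones_like(d)],-1)
    w=P@np.linalg.inv(im["extrinsics"]).T
    w[d==0]=np.nan
    return w[...,:3]
def save(im,n): cv2.imwrite("pics/"+n,im["pixels"][...,::-1])
E
python3 - <<'E'
from h import *
for c in ["scene","side"]:
    im=get_image(c); save(im,c+"0.png"); w=cloud(im)
    print(c,{k:im[k] for k in im if k not in("pixels","range_z","extrinsics")})
    for t in ["wide_pot","tall_tube","square_bottle","round_bottle","steel_rack","grey_rack","steel_handle","grey_handle","oil_bottle","petri_dish"]:
        for r in trace(c,t)[:3]:
            p=w[r["region"]]; p=p[~np.isnan(p[:,0])]
            if len(p): print(t,round(r["conf"],2),np.round(np.array(r["location"])*[512,384]),np.round(np.median(p,0),3),np.round(np.percentile(p,3,axis=0),3),np.round(np.percentile(p,97,axis=0),3))
print(telemetry.read_state())
E
```

```text
scene {'fov_y': 52.71295627164076, 'cx': 257.1134165334796, 'cy': 186.8716417891757}
wide_pot 0.93 [211. 200.] [ 0.547 -0.178  0.063] [ 0.514 -0.193  0.015] [ 0.564 -0.151  0.077]
tall_tube 0.54 [230. 191.] [ 0.554 -0.117  0.068] [ 0.537 -0.125  0.023] [ 0.561 -0.101  0.099]
square_bottle 0.93 [141. 208.] [ 0.43  -0.306  0.054] [ 0.371 -0.334  0.001] [ 0.492 -0.28   0.082]
square_bottle 0.75 [169. 220.] [ 0.537 -0.3    0.063] [ 0.51  -0.314  0.02 ] [ 0.552 -0.28   0.094]
square_bottle 0.69 [125. 255.] [ 0.55  -0.415  0.047] [ 0.528 -0.434  0.004] [ 0.563 -0.39   0.082]
round_bottle 0.95 [188. 210.] [ 0.537 -0.242  0.061] [ 0.52  -0.255  0.03 ] [ 0.548 -0.221  0.091]
steel_rack 0.92 [202. 222.] [ 0.554 -0.202  0.015] [ 0.504 -0.326  0.01 ] [ 0.576 -0.077  0.042]
grey_rack 0.89 [296. 151.] [0.496 0.207 0.028] [0.447 0.083 0.008] [0.529 0.334 0.043]
grey_rack 0.65 [258. 164.] [0.476 0.065 0.037] [0.447 0.06  0.013] [0.501 0.077 0.08 ]
steel_handle 0.68 [151. 233.] [ 0.527 -0.34   0.037] [ 0.458 -0.348  0.011] [ 0.546 -0.317  0.08 ]
steel_handle 0.57 [295. 154.] [0.497 0.206 0.028] [0.44
[... 1915 characters left out ...]
7297294e-04,
        7.46264066e+01, -5.47157853e+00]), 'joint_vel': array([-0.06087819,  0.08007544,  0.03501796, -0.05965295,  0.07701584,
        0.00068787]), 'tau': array([ 5.68972580e-03, -8.78721786e+01, -3.82246077e+01,  7.11986935e-02,
        4.39175824e-02, -1.02911695e-04]), 'ee_pos': array([0.15993493, 0.60419255, 0.29221387]), 'ee_rot': array([[-9.66703501e-01,  2.55899084e-01,  7.73185416e-06],
       [ 2.55899084e-01,  9.66703501e-01,  6.96670186e-06],
       [-5.69163786e-06,  8.71330947e-06, -1.00000000e+00]]), 'ft_force': array([ 0.23469748,  0.16609041, -0.06318556]), 'torque': array([ 0.00751824,  0.03747063, -0.01205835]), 'grasp_force': 0.0, 'width': 0.996234186325889}
```

View pics/scene0.png

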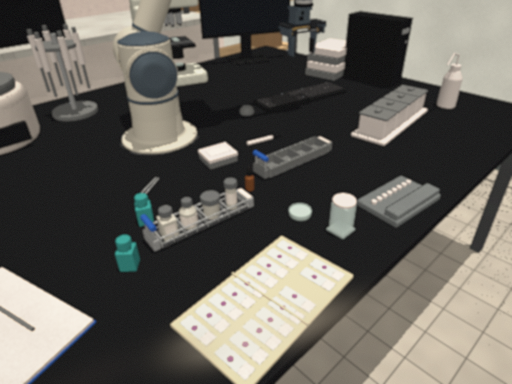

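View pics/side0.png

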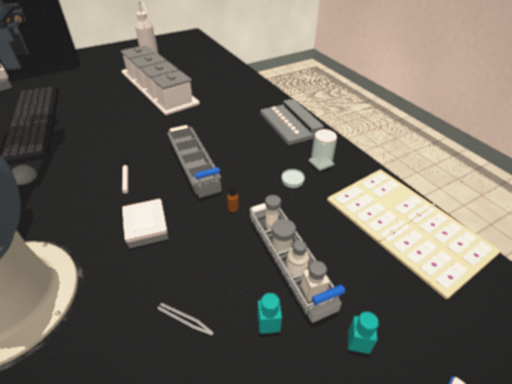

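The scene shows the steel rack with its handle at (150,222) and square, round, wide and tall containers in order away from the handle. The empty grey rack has its handle at (261,155), and both handles are on the −y ends. Turquoise decoys stand at (143,210) and (127,253), and the oil bottle is at (250,183). The side view agrees. Next I fit the racks and caps precisely.

```bash
cat >> h.py <<'E'
def racks(ws):
    out={}
    p=np.concatenate([w.reshape(-1,3) for w in ws]); p=p[~np.isnan(p[:,0])]
    for n,c in dict(steel=(.535,-.205),grey=(.485,.207)).items():
        q=p[(abs(p[:,0]-c[0])<.06)&(abs(p[:,1]-c[1])<.126)&(p[:,2]>.034)&(p[:,2]<.044)]
        (cx,cy),s,a=cv2.minAreaRect(q[:,:2].astype(np.float32)); out[n]=(np.round((cx,cy),4),np.round(s,3),round(a,1),len(q))
    return out
def caps(ws):
    p=np.concatenate([w.reshape(-1,3) for w in ws]); p=p[~np.isnan(p[:,0])]
    for n,y,z in [("square",-.3,.092),("round",-.242,.09),("wide",-.178,.074),("tall",-.117,.096)]:
        q=p[(abs(p[:,0]-.535)<.04)&(abs(p[:,1]-y)<.03)&(abs(p[:,2]-z)<.005)]
        if len(q)>4:
            c,r=cv2.minEnclosingCircle(q[:,:2].astype(np.float32)); print(n,np.round(c,4),round(r,4),len(q))
E
python3 - <<'E'
from h import *
W=[]
for c in ["scene","side"]:
    W.append(cloud(get_image(c))); print(c,racks(W[-1:])); caps(W[-1:])
for n,x,y in [("sh",.52,-.34),("gh",.475,.067)]:
  for w in W:
    p=w.reshape(-1,3); q=p[(abs(p[:,0]-x)<.06)&(abs(p[:,1]-y)<.025)&(p[:,2]>.064)&(p[:,2]<.085)]; print(n,cv2.minAreaRect(q[:,:2].astype(np.float32)))
E
```

```text
scene {'steel': (array([ 0.5323, -0.2047]), array([0.258, 0.069]), 83.2, 469), 'grey': (array([0.4854, 0.2074]), array([0.256, 0.078]), 84.1, 437)}
square [ 0.5244 -0.2945] 0.0159 99
round [ 0.5273 -0.2345] 0.0134 66
wide [ 0.5338 -0.1689] 0.0259 192
tall [ 0.5471 -0.1095] 0.0179 90
side {'steel': (array([ 0.5297, -0.2086]), array([0.252, 0.067]), 83.5, 620), 'grey': (array([0.4834, 0.2064]), array([0.256, 0.074]), 84.3, 497)}
square [ 0.5222 -0.2943] 0.0162 212
round [ 0.5249 -0.2353] 0.0132 119
wide [ 0.5327 -0.1703] 0.0247 348
tall [ 0.5433 -0.1109] 0.0171 148
sh ((0.5160948634147644, -0.33777084946632385), (0.014779259450733662, 0.06164328753948212), 84.44036865234375)
sh ((0.515014111995697, -0.33044853806495667), (0.033178940415382385, 0.05963122099637985), 85.71561431884766)
gh ((0.4717097878456116, 0.06918241828680038), (0.013989857397973537, 0.06370017677545547), 83.94146728515625)
gh ((0.4693027138710022, 0.06724296510219574), (0.014028826728463173, 0.060488201677799225), 80.97709655761719)
```

Request:
step_arm(
  targets=[
    [1, -1, 0, -0.09, -1],
    [1, -1, 0, -0.09, -1],
    [1, -1, 0, -0.09, -1],
    [1, -1, 0, -0.09, -1],
    [1, -1, 0, -0.09, -1],
    [0.5, -1, 0, -0.09, -1],
    [0, -1, 0, -0.09, -1],
    [0, -1, 0, -0.09, -1],
  ],
  squeeze=20,
)

```text
clock: 2.0
ee_pos: [0.3593, 0.2809, 0.2921]
ee_rot: [[-0.174, 0.985, 0.0], [0.985, 0.174, 0.0], [0.0, 0.0, -1.0]]
ft_force: [1.4, -0.6, 1.3]
width: 0.999
grasp_force: 0.0
```

Request:
step_arm(
  targets=[
    [0.7, -0.5, 0, -0.09, -1],
    [0.7, -0.5, 0, -0.09, -1],
    [0, 0, 0, 0, -1],
    [0, 0, 0, 0, -1],
  ],
)

```text
clock: 2.4
ee_pos: [0.4296, 0.2321, 0.2922]
ee_rot: [[0.103, 0.995, -0.0], [0.995, -0.103, 0.0], [0.0, -0.0, -1.0]]
ft_force: [-0.1, -0.2, -0.6]
width: 0.999
grasp_force: 0.0
```

Run:
```python
from h import *
im=get_image("wrist"); save(im,"w1.png"); w=cloud(im); print(racks([w])); s=telemetry.read_state(); print(s["ee_pos"],s["ee_rot"])
print(np.round(np.linalg.inv(im["extrinsics"])[:3,3],3))
```

```text
{'steel': (array([ 0.5736, -0.1016]), array([0.005, 0.004]), 65.0, 9), 'grey': (array([0.4844, 0.2079]), array([0.256, 0.074]), 84.2, 2739)}
[0.42881149 0.23265844 0.29211421] [[ 1.01118931e-01  9.94874205e-01 -5.26489937e-04]
 [ 9.94874344e-01 -1.01118935e-01  1.81106192e-05]
 [-3.52203139e-05 -5.25622657e-04 -9.99999861e-01]]
[0.437 0.306 0.385]
```

View pics/w1.png

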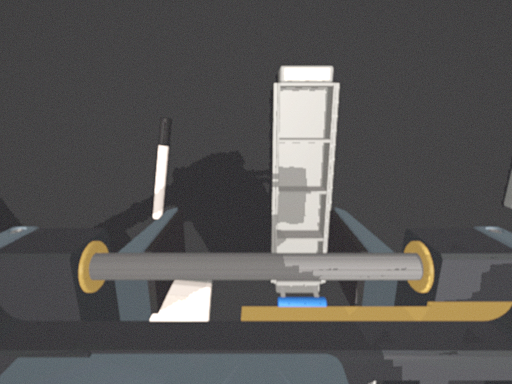

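The wrist view shows the grey rack at columns 272–338. The white card is at the top (+y) and the blue handle at (302,302), and all four compartments are empty. This matches the fit. Next I look at the steel rack the same way.

Request:
step_arm(
  targets=[
    [0.2, -1, 0, 0, -1],
    [0.2, -1, 0, 0, -1],
    [0.2, -1, 0, 0, -1],
    [0.2, -1, 0, 0, -1],
    [0.2, -1, 0, 0, -1],
    [0, -1, 0, 0, -1],
    [0, -1, 0, 0, -1],
    [0, -1, 0, 0, -1],
  ],
)

```text
clock: 3.25
ee_pos: [0.4777, -0.1631, 0.2923]
ee_rot: [[0.099, 0.995, -0.0], [0.995, -0.099, 0.0], [0.0, -0.0, -1.0]]
ft_force: [1.2, 0.2, 0.2]
width: 0.997
grasp_force: 0.0
```

Request:
step_arm(
  targets=[
    [0, 0, 0, 0, -1],
    [0, 0, 0, 0, -1],
  ],
)

```text
clock: 3.45
ee_pos: [0.4779, -0.1622, 0.2921]
ee_rot: [[0.102, 0.995, -0.0], [0.995, -0.102, 0.001], [0.001, -0.0, -1.0]]
ft_force: [-0.4, -0.3, 0.3]
width: 0.998
grasp_force: 0.0
```

Run:
```python
from h import *
im=get_image("wrist"); save(im,"w2.png"); w=cloud(im); print(racks([w])); caps([w]); s=telemetry.read_state(); print(s["ee_pos"],s["ee_rot"][:,1])
```

```text
{'steel': (array([ 0.5306, -0.2052]), array([0.26 , 0.067]), 83.5, 1542), 'grey': (array([0., 0.]), array([0., 0.]), 0.0, 0)}
square [ 0.523  -0.2935] 0.016 511
round [ 0.5255 -0.2343] 0.0129 341
wide [ 0.5333 -0.1692] 0.0251 1415
tall [ 0.5438 -0.1098] 0.017 884
[ 0.47786575 -0.16129714  0.29209093] [ 9.94942057e-01 -1.00448495e-01 -6.35479107e-04]
```

View pics/w2.png

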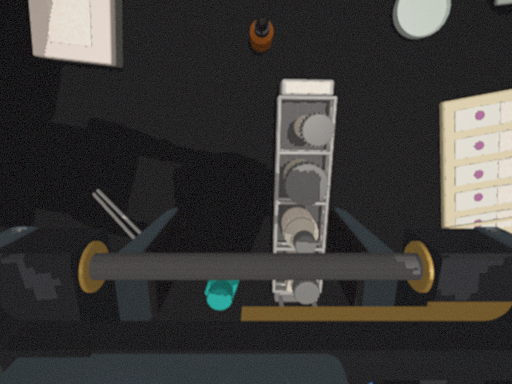

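The steel rack spans columns 275–335. The tall cap is at (317,130), wide at (307,183), round at (303,240) and square at (306,290), with a decoy at (221,290) and the oil bottle at (261,38). All positions agree with the first fit, so I start with the tall tube.

Request:
step_arm(
  targets=[
    [0.66, 0.5, -0.4, 0, -1],
    [0.66, 0.53, -0.4, 0, -1],
    [0, 0, -0.7, 0, -1],
    [0, 0, -0.7, 0, -1],
    [0, 0, -0.5, 0, -1],
    [0, 0, -0.24, 0, -1],
    [0, 0, 0, 0, -1],
    [0, 0, 0, 0, -1],
  ],
)

```text
clock: 4.3
ee_pos: [0.5446, -0.1103, 0.1462]
ee_rot: [[0.1, 0.995, 0.001], [0.995, -0.1, -0.0], [-0.0, 0.001, -1.0]]
ft_force: [0.4, 0.5, 1.2]
width: 0.999
grasp_force: 0.0
```

Request:
step_arm(
  targets=[
    [0, 0, 0, 0, 1],
    [0, 0, 0, 0, 1],
    [0, 0, 0, 0, 1],
    [0, 0, 0, 0, 1],
    [0, 0, 0, 0, 1],
    [0, 0, 0, 0, 1],
    [0, 0, 0, 0, 1],
    [0, 0, 0, 0, 1],
  ],
)

```text
clock: 5.1
ee_pos: [0.5441, -0.111, 0.1452]
ee_rot: [[0.102, 0.995, -0.0], [0.995, -0.102, 0.0], [0.0, -0.0, -1.0]]
ft_force: [1.1, 0.7, 0.1]
width: 0.342
grasp_force: 20.0
```

Request:
step_arm(
  targets=[
    [0, 0, 0.3, 0, 1],
    [0, 0, 0.7, 0, 1],
    [0, 0, 0.8, 0, 1],
    [0, 0, 0.4, 0, 1],
    [-0.05, 0.4, 0, 0, 1],
    [-0.1, 0.8, 0, 0, 1],
    [-0.1, 0.85, 0, 0, 1],
    [-0.15, 0.9, 0, 0, 1],
  ],
)

```text
clock: 5.9
ee_pos: [0.5239, 0.0377, 0.2553]
ee_rot: [[0.103, 0.995, 0.0], [0.995, -0.103, -0.0], [0.0, 0.0, -1.0]]
ft_force: [0.4, -0.1, -1.2]
width: 0.339
grasp_force: 20.0
```

Request:
step_arm(
  targets=[
    [-0.15, 0.9, 0, 0, 1],
    [-0.15, 0.9, 0, 0, 1],
    [-0.1, 0.9, 0, 0, 1],
    [-0.1, 0.85, 0, 0, 1],
    [-0.05, 0.8, 0, 0, 1],
    [-0.05, 0.6, 0, 0, 1],
    [0, 0.34, 0, 0, 1],
    [0, 0, 0, 0, 1],
  ],
)

```text
clock: 6.7
ee_pos: [0.494, 0.3026, 0.255]
ee_rot: [[0.099, 0.995, 0.0], [0.995, -0.099, 0.0], [0.0, 0.0, -1.0]]
ft_force: [1.5, -0.9, -0.3]
width: 0.34
grasp_force: 20.0
```

Request:
step_arm(
  targets=[
    [0, 0, 0, 0, 1],
    [0, 0, 0, 0, 1],
  ],
)

```text
clock: 6.9
ee_pos: [0.4943, 0.2998, 0.2552]
ee_rot: [[0.103, 0.995, -0.0], [0.995, -0.103, -0.0], [-0.0, -0.0, -1.0]]
ft_force: [1.1, -0.3, -0.1]
width: 0.34
grasp_force: 20.0
```

Request:
step_arm(
  targets=[
    [0, 0, -0.4, 0, 1],
    [0, 0, -0.7, 0, 1],
    [0, 0, -0.6, 0, 1],
    [0, 0, -0.3, 0, 1],
    [0, 0, -0.12, 0, 1],
    [0, 0, -0.04, 0, 1],
    [0, 0, -0.02, 0, 1],
    [0, 0, 0, 0, 1],
  ],
)

```text
clock: 7.7
ee_pos: [0.4946, 0.301, 0.147]
ee_rot: [[0.102, 0.995, 0.001], [0.995, -0.102, 0.001], [0.001, 0.001, -1.0]]
ft_force: [0.4, -0.7, -0.5]
width: 0.345
grasp_force: 20.0
```

Request:
step_arm(
  targets=[
    [0, 0, -0.02, 0, 1],
    [0, 0, 0, 0, 1],
  ],
)

```text
clock: 7.9
ee_pos: [0.4942, 0.3011, 0.1456]
ee_rot: [[0.101, 0.995, 0.001], [0.995, -0.101, 0.0], [0.0, 0.001, -1.0]]
ft_force: [-1.1, -0.7, -0.9]
width: 0.341
grasp_force: 20.0
```

Run:
```python
from h import *
s=telemetry.read_state(); print(s["ee_pos"],s["ft_force"])
for c in ["side"]:
    im=get_image(c); w=cloud(im); g=im["pixels"][110:230,130:290]; cv2.imwrite("pics/p1.png",cv2.resize(g,None,fx=4,fy=4,interpolation=2)[...,::-1])
    for r in trace(c,"tall_tube")[:2]:
        p=w[r["region"]]; p=p[p[:,2]>0]; print(r["conf"],np.round(np.percentile(p,[2,50,98],axis=0),3))
```

```text
[0.49423215 0.30111313 0.14561867] [-1.10585379 -0.65078252 -0.85766948]
0.58 [[0.475 0.284 0.025]
 [0.491 0.291 0.071]
 [0.518 0.328 0.097]]
```

View pics/p1.png

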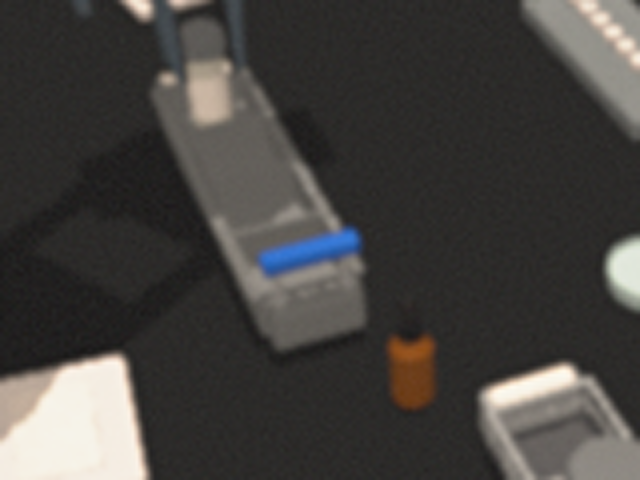

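The tube stands upright in the compartment at the card end, at (208,95) in the crop. I touch it down and release.

Request:
step_arm(
  targets=[
    [0, 0, -0.01, 0, 1],
    [0, 0, -0.01, 0, 1],
    [0, 0, 0, 0, 1],
    [0, 0, 0, 0, 0],
    [0, 0, 0, 0, -0.5],
    [0, 0, 0, 0, -1],
    [0, 0, 0, 0, -1],
    [0, 0, 0, 0, -1],
  ],
)

```text
clock: 8.8
ee_pos: [0.4941, 0.301, 0.1441]
ee_rot: [[0.102, 0.995, -0.0], [0.995, -0.102, -0.0], [-0.0, -0.0, -1.0]]
ft_force: [-0.1, 0.0, 0.7]
width: 0.751
grasp_force: 0.0
```

Request:
step_arm(
  targets=[
    [0, 0, 0, 0, -1],
    [0, 0, 0, 0, -1],
    [0, 0, 0.3, 0, -1],
    [0, 0, 0.7, 0, -1],
    [0, 0, 0.8, 0, -1],
    [0, 0, 0.4, 0, -1],
  ],
)

```text
clock: 9.4
ee_pos: [0.4948, 0.3014, 0.2573]
ee_rot: [[0.102, 0.995, 0.003], [0.995, -0.102, 0.001], [0.002, 0.003, -1.0]]
ft_force: [-0.6, -0.1, -0.4]
width: 0.999
grasp_force: 0.0
```

Request:
step_arm(
  targets=[
    [0.1, -0.7, 0, 0, -1],
    [0.1, -1, 0, 0, -1],
    [0.1, -1, 0, 0, -1],
    [0.1, -1, 0, 0, -1],
    [0.1, -1, 0, 0, -1],
    [0.1, -1, 0, 0, -1],
    [0.1, -1, 0, 0, -1],
    [0.08, -1, 0, 0, -1],
  ],
)

```text
clock: 10.2
ee_pos: [0.5328, -0.0844, 0.2543]
ee_rot: [[0.102, 0.995, 0.0], [0.995, -0.102, -0.0], [-0.0, 0.0, -1.0]]
ft_force: [1.8, 0.6, 0.5]
width: 1.003
grasp_force: 0.0
```

Request:
step_arm(
  targets=[
    [0, -1, 0, 0, -1],
    [0, -0.7, 0, 0, -1],
    [0, 0, 0, 0, -1],
    [0, 0, 0, 0, -1],
  ],
)

```text
clock: 10.6
ee_pos: [0.5327, -0.1679, 0.2541]
ee_rot: [[0.103, 0.995, -0.0], [0.995, -0.103, 0.0], [0.0, -0.0, -1.0]]
ft_force: [-0.9, 1.5, -0.4]
width: 1.002
grasp_force: 0.0
```

Request:
step_arm(
  targets=[
    [0, -0.02, -0.5, 0, -1],
    [0, 0, -0.8, 0, -1],
    [0, 0, -0.7, 0, -1],
    [0, 0, -0.4, 0, -1],
    [0, 0, -0.14, 0, -1],
    [0, 0, 0, 0, -1],
    [0, 0, 0, 0, 1],
    [0, 0, 0, 0, 1],
  ],
)

```text
clock: 11.4
ee_pos: [0.5336, -0.1683, 0.1285]
ee_rot: [[0.101, 0.995, 0.002], [0.995, -0.101, -0.001], [-0.001, 0.002, -1.0]]
ft_force: [0.4, -0.8, -0.3]
width: 0.854
grasp_force: 0.0
```

Request:
step_arm(
  targets=[
    [0, 0, 0, 0, 1],
    [0, 0, 0, 0, 1],
    [0, 0, 0, 0, 1],
    [0, 0, 0, 0, 1],
    [0, 0, 0, 0, 1],
    [0, 0, 0, 0, 1],
  ],
)

```text
clock: 12.0
ee_pos: [0.5331, -0.1684, 0.1273]
ee_rot: [[0.102, 0.995, 0.0], [0.995, -0.102, -0.0], [-0.0, 0.0, -1.0]]
ft_force: [-0.4, 0.0, 3.4]
width: 0.517
grasp_force: 20.0
```

Request:
step_arm(
  targets=[
    [0, 0, 0.3, 0, 1],
    [0, 0, 0.7, 0, 1],
    [0, 0, 0.8, 0, 1],
    [0, 0, 0.5, 0, 1],
    [-0.05, 0.4, 0, 0, 1],
    [-0.1, 0.8, 0, 0, 1],
    [-0.1, 0.85, 0, 0, 1],
    [-0.13, 0.9, 0, 0, 1],
  ],
)

```text
clock: 12.8
ee_pos: [0.5136, -0.0197, 0.2422]
ee_rot: [[0.103, 0.995, 0.0], [0.995, -0.103, 0.0], [0.0, 0.0, -1.0]]
ft_force: [0.1, 0.6, -0.0]
width: 0.515
grasp_force: 20.0
```

Request:
step_arm(
  targets=[
    [-0.13, 0.9, 0, 0, 1],
    [-0.1, 0.9, 0, 0, 1],
    [-0.1, 0.9, 0, 0, 1],
    [-0.1, 0.8, 0, 0, 1],
    [-0.05, 0.8, 0, 0, 1],
    [-0.05, 0.6, 0, 0, 1],
    [0, 0.31, 0, 0, 1],
    [0, 0, 0, 0, 1],
  ],
)

```text
clock: 13.6
ee_pos: [0.4873, 0.241, 0.242]
ee_rot: [[0.099, 0.995, -0.0], [0.995, -0.099, 0.0], [0.0, -0.0, -1.0]]
ft_force: [0.2, 0.4, -0.5]
width: 0.515
grasp_force: 20.0
```

Request:
step_arm(
  targets=[
    [0, 0, 0, 0, 1],
    [0, 0, 0, 0, 1],
  ],
)

```text
clock: 13.8
ee_pos: [0.4876, 0.2385, 0.2421]
ee_rot: [[0.103, 0.995, -0.0], [0.995, -0.103, -0.0], [-0.0, -0.0, -1.0]]
ft_force: [-0.9, 0.1, -1.6]
width: 0.514
grasp_force: 20.0
```

Request:
step_arm(
  targets=[
    [0, 0.02, -0.4, 0, 1],
    [0, 0, -0.7, 0, 1],
    [0, 0, -0.6, 0, 1],
    [0, 0, -0.4, 0, 1],
    [0, 0, -0.12, 0, 1],
    [0, 0, -0.04, 0, 1],
    [0, 0, -0.02, 0, 1],
    [0, 0, 0, 0, 1],
  ],
)

```text
clock: 14.6
ee_pos: [0.488, 0.2407, 0.1291]
ee_rot: [[0.102, 0.995, 0.001], [0.995, -0.102, 0.001], [0.001, 0.001, -1.0]]
ft_force: [-0.2, 1.2, -0.3]
width: 0.519
grasp_force: 20.0
```

Request:
step_arm(
  targets=[
    [0, 0, -0.01, 0, 1],
    [0, 0, -0.01, 0, 1],
    [0, 0, 0, 0, 1],
  ],
)

```text
clock: 14.9
ee_pos: [0.4875, 0.2408, 0.1275]
ee_rot: [[0.101, 0.995, 0.0], [0.995, -0.101, 0.0], [0.0, 0.0, -1.0]]
ft_force: [0.5, -0.7, -0.4]
width: 0.516
grasp_force: 20.0
```

Request:
step_arm(
  targets=[
    [0, 0, -0.01, 0, 1],
    [0, 0, 0, 0, 1],
    [0, 0, 0, 0, -0.3],
    [0, 0, 0, 0, -0.6],
    [0, 0, 0, 0, -1],
    [0, 0, 0, 0, -1],
    [0, 0, 0, 0, -1],
    [0, 0, 0, 0, -1],
  ],
)

```text
clock: 15.7
ee_pos: [0.4874, 0.2407, 0.1267]
ee_rot: [[0.102, 0.995, -0.0], [0.995, -0.102, -0.0], [-0.0, -0.0, -1.0]]
ft_force: [0.2, 0.3, 1.2]
width: 0.99
grasp_force: 0.0
```

Request:
step_arm(
  targets=[
    [0, 0, 0.3, 0, -1],
    [0, 0, 0.7, 0, -1],
    [0, 0, 0.8, 0, -1],
    [0, 0, 0.7, 0, -1],
    [0, -0.7, 0, 0, -1],
    [0.1, -1, 0, 0, -1],
    [0.1, -1, 0, 0, -1],
    [0.1, -1, 0, 0, -1],
  ],
)

```text
clock: 16.5
ee_pos: [0.5022, 0.0548, 0.2519]
ee_rot: [[0.101, 0.995, 0.0], [0.995, -0.101, -0.0], [0.0, 0.0, -1.0]]
ft_force: [1.4, 1.0, 0.7]
width: 1.002
grasp_force: 0.0
```

Request:
step_arm(
  targets=[
    [0.1, -1, 0, 0, -1],
    [0.1, -1, 0, 0, -1],
    [0.1, -1, 0, 0, -1],
    [0.1, -1, 0, 0, -1],
    [0.06, -1, 0, 0, -1],
    [0, -0.8, 0, 0, -1],
    [0, 0, 0, 0, -1],
    [0, 0, 0, 0, -1],
  ],
)

```text
clock: 17.3
ee_pos: [0.525, -0.2332, 0.2514]
ee_rot: [[0.103, 0.995, -0.0], [0.995, -0.103, 0.0], [0.0, -0.0, -1.0]]
ft_force: [0.4, 1.0, 0.2]
width: 0.998
grasp_force: 0.0
```

Run:
```python
from h import *
s=telemetry.read_state(); print(s["ee_pos"])
w=cloud(get_image("side")); caps([w])
w=cloud(get_image("scene")); caps([w])
im=get_image("scene"); cv2.imwrite("pics/s3.png",cv2.resize(im["pixels"][110:290,110:360],None,fx=3,fy=3,interpolation=2)[...,::-1])
```

```text
[ 0.52495412 -0.23319211  0.25143773]
square [ 0.5223 -0.2943] 0.0161 212
round [ 0.525  -0.2355] 0.0128 118
square [ 0.5246 -0.2936] 0.0163 103
round [ 0.5277 -0.2351] 0.0134 64
```

View pics/s3.png

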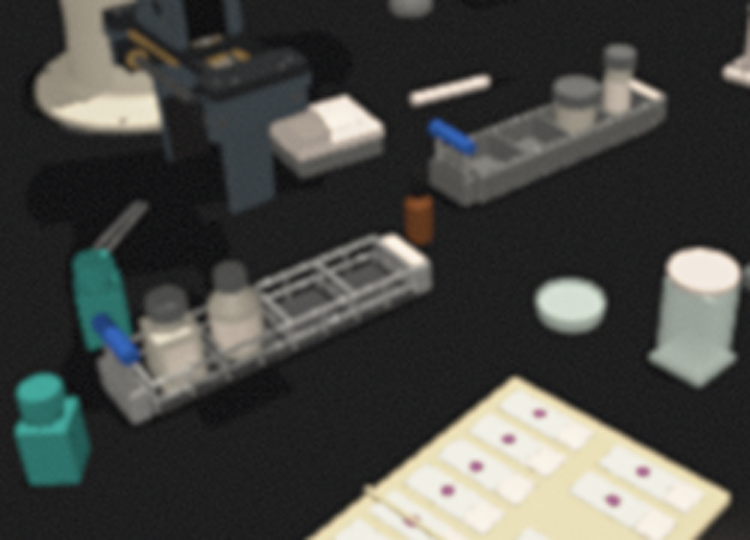

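The tall tube at (618,80) and wide pot at (576,105) stand upright in the two far compartments of the grey rack. Square and round are untouched in the steel rack, and the oil bottle and dish are in place. Now the round bottle.

Request:
step_arm(
  targets=[
    [0, -0.03, -0.4, 0, -1],
    [0, 0, -0.7, 0, -1],
    [0, 0, -0.6, 0, -1],
    [0, 0, -0.3, 0, -1],
    [0, 0, 0, 0, -1],
    [0, 0, 0, 0, -1],
    [0, 0, 0, 0, 1],
    [0, 0, 0, 0, 1],
  ],
)

```text
clock: 18.25
ee_pos: [0.5258, -0.234, 0.1528]
ee_rot: [[0.101, 0.995, 0.002], [0.995, -0.101, -0.001], [-0.001, 0.002, -1.0]]
ft_force: [-0.3, 0.2, 0.7]
width: 0.855
grasp_force: 0.0
```

Request:
step_arm(
  targets=[
    [0, 0, 0, 0, 1],
    [0, 0, 0, 0, 1],
    [0, 0, 0, 0, 1],
    [0, 0, 0, 0, 1],
    [0, 0, 0, 0, 1],
    [0, 0, 0, 0, 1],
    [0, 0, 0, 0, 1],
  ],
)

```text
clock: 18.95
ee_pos: [0.5253, -0.234, 0.1517]
ee_rot: [[0.102, 0.995, -0.0], [0.995, -0.102, 0.0], [0.0, -0.0, -1.0]]
ft_force: [-0.2, -0.6, -0.2]
width: 0.253
grasp_force: 20.0
```

Request:
step_arm(
  targets=[
    [0, 0, 0.3, 0, 1],
    [0, 0, 0.7, 0, 1],
    [0, 0, 0.8, 0, 1],
    [0, 0, 0.5, 0, 1],
    [-0.05, 0.4, 0, 0, 1],
    [-0.1, 0.8, 0, 0, 1],
    [-0.1, 0.85, 0, 0, 1],
    [-0.1, 0.9, 0, 0, 1],
  ],
)

```text
clock: 19.75
ee_pos: [0.5068, -0.0848, 0.266]
ee_rot: [[0.102, 0.995, -0.001], [0.995, -0.102, 0.0], [0.0, -0.001, -1.0]]
ft_force: [1.1, 0.0, -0.7]
width: 0.255
grasp_force: 20.0
```

Request:
step_arm(
  targets=[
    [-0.13, 0.9, 0, 0, 1],
    [-0.1, 0.9, 0, 0, 1],
    [-0.1, 0.9, 0, 0, 1],
    [-0.1, 0.85, 0, 0, 1],
    [-0.05, 0.8, 0, 0, 1],
    [-0.05, 0.6, 0, 0, 1],
    [0, 0.32, 0, 0, 1],
    [0, 0, 0, 0, 1],
  ],
)

```text
clock: 20.55
ee_pos: [0.4803, 0.179, 0.266]
ee_rot: [[0.099, 0.995, -0.001], [0.995, -0.099, 0.0], [0.0, -0.001, -1.0]]
ft_force: [0.1, 0.0, -1.8]
width: 0.253
grasp_force: 20.0
```

Request:
step_arm(
  targets=[
    [0, 0, 0, 0, 1],
    [0, 0, 0, 0, 1],
  ],
)

```text
clock: 20.75
ee_pos: [0.481, 0.1763, 0.2664]
ee_rot: [[0.102, 0.995, -0.001], [0.995, -0.102, -0.0], [-0.0, -0.001, -1.0]]
ft_force: [-0.3, 0.3, -1.2]
width: 0.258
grasp_force: 20.0
```

Request:
step_arm(
  targets=[
    [0, 0, -0.4, 0, 1],
    [0, 0, -0.7, 0, 1],
    [0, 0, -0.6, 0, 1],
    [0, 0, -0.4, 0, 1],
    [0, 0, -0.12, 0, 1],
    [0, 0, -0.04, 0, 1],
    [0, 0, -0.02, 0, 1],
    [0, 0, 0, 0, 1],
  ],
)

```text
clock: 21.55
ee_pos: [0.4818, 0.177, 0.1536]
ee_rot: [[0.102, 0.995, 0.001], [0.995, -0.102, 0.0], [0.001, 0.001, -1.0]]
ft_force: [0.3, 0.2, -0.6]
width: 0.256
grasp_force: 20.0
```

Request:
step_arm(
  targets=[
    [0, 0, -0.01, 0, 1],
    [0, 0, -0.01, 0, 1],
    [0, 0, 0, 0, 1],
  ],
)

```text
clock: 21.85
ee_pos: [0.4813, 0.1771, 0.152]
ee_rot: [[0.101, 0.995, 0.0], [0.995, -0.101, 0.0], [0.0, 0.0, -1.0]]
ft_force: [-0.4, -1.0, -0.8]
width: 0.253
grasp_force: 20.0
```

Request:
step_arm(
  targets=[
    [0, 0, -0.01, 0, 1],
    [0, 0, 0, 0, 1],
    [0, 0, 0, 0, 0.2],
    [0, 0, 0, 0, -0.4],
    [0, 0, 0, 0, -1],
    [0, 0, 0, 0, -1],
    [0, 0, 0, 0, -1],
    [0, 0, 0, 0, -1],
  ],
)

```text
clock: 22.65
ee_pos: [0.4813, 0.177, 0.1512]
ee_rot: [[0.102, 0.995, -0.0], [0.995, -0.102, -0.0], [-0.0, -0.0, -1.0]]
ft_force: [1.0, 0.1, 0.4]
width: 0.748
grasp_force: 0.0
```

Request:
step_arm(
  targets=[
    [0, 0, 0, 0, -1],
    [0, 0, 0.3, 0, -1],
    [0, 0, 0.7, 0, -1],
    [0, 0, 0.7, 0, -1],
    [0, 0, 0.4, 0, -1],
    [0.05, -0.7, 0, 0, -1],
    [0.1, -1, 0, 0, -1],
    [0.1, -1, 0, 0, -1],
  ],
)

```text
clock: 23.45
ee_pos: [0.4936, 0.0414, 0.2565]
ee_rot: [[0.1, 0.995, 0.001], [0.995, -0.1, -0.0], [0.0, 0.001, -1.0]]
ft_force: [1.2, 0.5, -0.0]
width: 0.999
grasp_force: 0.0
```

Request:
step_arm(
  targets=[
    [0.1, -1, 0, 0, -1],
    [0.1, -1, 0, 0, -1],
    [0.1, -1, 0, 0, -1],
    [0.1, -1, 0, 0, -1],
    [0.1, -1, 0, 0, -1],
    [0.08, -1, 0, 0, -1],
    [0, -0.7, 0, 0, -1],
    [0, 0, 0, 0, -1],
  ],
)

```text
clock: 24.25
ee_pos: [0.5224, -0.2954, 0.2559]
ee_rot: [[0.105, 0.994, 0.001], [0.994, -0.105, -0.001], [-0.001, 0.001, -1.0]]
ft_force: [0.3, 1.0, 0.0]
width: 1.004
grasp_force: 0.0
```

Request:
step_arm(
  targets=[
    [0, 0, 0, 0, -1],
    [0, 0, 0, 0, -1],
  ],
)

```text
clock: 24.45
ee_pos: [0.5224, -0.2902, 0.2561]
ee_rot: [[0.101, 0.995, -0.0], [0.995, -0.101, 0.001], [0.001, -0.001, -1.0]]
ft_force: [0.2, 1.1, 0.4]
width: 0.998
grasp_force: 0.0
```

Request:
step_arm(
  targets=[
    [0, -0.07, -0.4, 0, -1],
    [0, 0, -0.7, 0, -1],
    [0, 0, -0.6, 0, -1],
    [0, 0, -0.36, 0, -1],
    [0, 0, 0, 0, -1],
    [0, 0, 0, 0, -1],
    [0, 0, 0, 0, 1],
    [0, 0, 0, 0, 1],
  ],
)

```text
clock: 25.25
ee_pos: [0.5231, -0.2947, 0.1545]
ee_rot: [[0.101, 0.995, 0.002], [0.995, -0.101, -0.001], [-0.001, 0.002, -1.0]]
ft_force: [0.0, -0.9, 0.0]
width: 0.857
grasp_force: 0.0
```

Request:
step_arm(
  targets=[
    [0, 0, 0, 0, 1],
    [0, 0, 0, 0, 1],
    [0, 0, 0, 0, 1],
    [0, 0, 0, 0, 1],
    [0, 0, 0, 0, 1],
    [0, 0, 0, 0, 1],
    [0, 0, 0, 0, 1],
  ],
)

```text
clock: 25.95
ee_pos: [0.5226, -0.2946, 0.1532]
ee_rot: [[0.102, 0.995, -0.0], [0.995, -0.102, 0.0], [0.0, -0.0, -1.0]]
ft_force: [0.5, 0.4, -0.8]
width: 0.32
grasp_force: 20.0
```

Request:
step_arm(
  targets=[
    [0, 0, 0.3, 0, 1],
    [0, 0, 0.7, 0, 1],
    [0, 0, 0.8, 0, 1],
    [0, 0, 0.5, 0, 1],
    [-0.05, 0.4, 0, 0, 1],
    [-0.1, 0.8, 0, 0, 1],
    [-0.1, 0.85, 0, 0, 1],
    [-0.13, 0.9, 0, 0, 1],
  ],
)

```text
clock: 26.75
ee_pos: [0.5026, -0.1453, 0.2674]
ee_rot: [[0.102, 0.995, -0.001], [0.995, -0.102, 0.001], [0.0, -0.001, -1.0]]
ft_force: [1.3, 0.9, -0.4]
width: 0.323
grasp_force: 20.0
```

Request:
step_arm(
  targets=[
    [-0.13, 0.9, 0, 0, 1],
    [-0.13, 0.9, 0, 0, 1],
    [-0.12, 0.9, 0, 0, 1],
    [-0.1, 0.8, 0, 0, 1],
    [-0.05, 0.8, 0, 0, 1],
    [-0.05, 0.6, 0, 0, 1],
    [0, 0.3, 0, 0, 1],
    [0, 0, 0, 0, 1],
  ],
)

```text
clock: 27.55
ee_pos: [0.4736, 0.1149, 0.2675]
ee_rot: [[0.099, 0.995, -0.001], [0.995, -0.099, 0.0], [0.0, -0.001, -1.0]]
ft_force: [-0.5, -0.8, -1.4]
width: 0.322
grasp_force: 20.0
```

Request:
step_arm(
  targets=[
    [0, 0, 0, 0, 1],
    [0, 0, 0, 0, 1],
  ],
)

```text
clock: 27.75
ee_pos: [0.4743, 0.1123, 0.2679]
ee_rot: [[0.102, 0.995, -0.001], [0.995, -0.102, -0.0], [-0.0, -0.001, -1.0]]
ft_force: [0.2, -0.3, -0.4]
width: 0.323
grasp_force: 20.0
```

Request:
step_arm(
  targets=[
    [0, 0.01, -0.4, 0, 1],
    [0, 0, -0.7, 0, 1],
    [0, 0, -0.6, 0, 1],
    [0, 0, -0.4, 0, 1],
    [0, 0, -0.12, 0, 1],
    [0, 0, -0.04, 0, 1],
    [0, 0, -0.02, 0, 1],
    [0, 0, 0, 0, 1],
  ],
)

```text
clock: 28.55
ee_pos: [0.4751, 0.1133, 0.155]
ee_rot: [[0.102, 0.995, 0.002], [0.995, -0.102, 0.0], [0.0, 0.001, -1.0]]
ft_force: [0.3, -0.9, -0.4]
width: 0.319
grasp_force: 20.0
```

Request:
step_arm(
  targets=[
    [0, 0, -0.01, 0, 1],
    [0, 0, -0.01, 0, 1],
    [0, 0, 0, 0, 1],
  ],
)

```text
clock: 28.85
ee_pos: [0.4747, 0.1134, 0.1534]
ee_rot: [[0.102, 0.995, 0.0], [0.995, -0.102, 0.0], [0.0, 0.0, -1.0]]
ft_force: [-0.0, -0.3, -1.1]
width: 0.317
grasp_force: 20.0
```

Request:
step_arm(
  targets=[
    [0, 0, -0.01, 0, 1],
    [0, 0, 0, 0, 1],
    [0, 0, 0, 0, 0.2],
    [0, 0, 0, 0, -0.4],
    [0, 0, 0, 0, -1],
    [0, 0, 0, 0, -1],
    [0, 0, 0, 0, -1],
    [0, 0, 0, 0, -1],
  ],
)

```text
clock: 29.65
ee_pos: [0.4746, 0.1134, 0.1527]
ee_rot: [[0.102, 0.995, -0.0], [0.995, -0.102, -0.0], [-0.0, -0.0, -1.0]]
ft_force: [-0.3, -0.6, 0.0]
width: 0.809
grasp_force: 0.0
```

Request:
step_arm(
  targets=[
    [0, 0, 0, 0, -1],
    [0, 0, 0.3, 0, -1],
    [0, 0, 0.7, 0, -1],
    [0, 0, 0.8, 0, -1],
    [0, 0, 0.7, 0, -1],
    [0, -0.5, 0.5, 0, -1],
    [0, -1, 0, 0, -1],
    [0, -1, 0, 0, -1],
  ],
)

```text
clock: 30.45
ee_pos: [0.4747, -0.0126, 0.3037]
ee_rot: [[0.099, 0.995, 0.002], [0.995, -0.099, -0.0], [-0.0, 0.002, -1.0]]
ft_force: [0.5, 0.1, 0.2]
width: 1.0
grasp_force: 0.0
```

Run:
```python
from h import *
im=get_image("scene"); w=cloud(im); cv2.imwrite("pics/s4.png",cv2.resize(im["pixels"][110:290,110:360],None,fx=3,fy=3,interpolation=2)[...,::-1])
p=np.concatenate([w.reshape(-1,3),cloud(get_image("side")).reshape(-1,3)])
for n,x,y,z in [("square",.4747,.1135,.092),("round",.4812,.1762,.09),("wide",.4876,.2388,.074),("tall",.4941,.3015,.096)]:
    q=p[(abs(p[:,0]-x)<.035)&(abs(p[:,1]-y)<.03)&(abs(p[:,2]-z)<.005)]
    print(n,(x,y),cv2.minEnclosingCircle(q[:,:2].astype(np.float32)),len(q))
```

```text
square (0.4747, 0.1135) ((0.4753543734550476, 0.11316131055355072), 0.017100568860769272) 147
round (0.4812, 0.1762) ((0.48273950815200806, 0.1738937348127365), 0.014015864580869675) 75
wide (0.4876, 0.2388) ((0.48862117528915405, 0.23791421949863434), 0.026134779676795006) 230
tall (0.4941, 0.3015) ((0.4952102601528168, 0.30018916726112366), 0.017982954159379005) 93
```

View pics/s4.png

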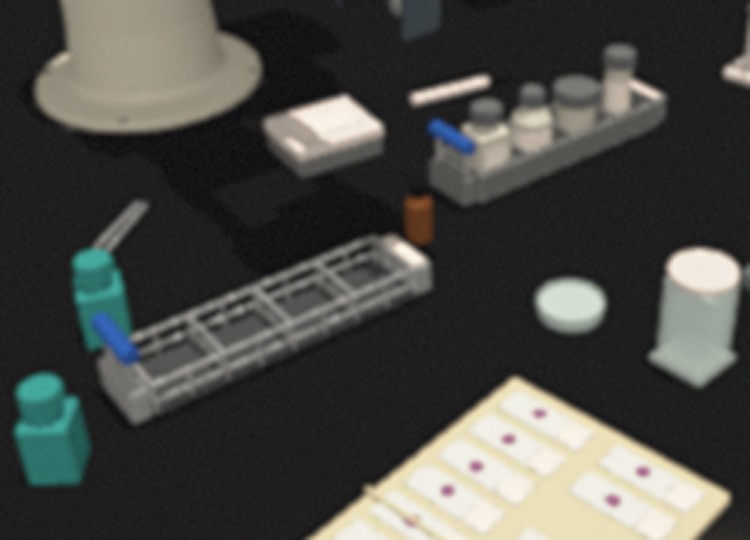

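The steel rack is empty. In the grey rack, from the handle, stand square (487,130), round (531,118), wide (576,103) and tall (618,80), all upright. The oil bottle and petri dish have not moved.

Request:
step_arm(
  targets=[
    [0, 0, 0, 0, -1],
    [0, 0, 0, 0, -1],
  ],
)

```text
clock: 30.75
ee_pos: [0.4745, -0.0109, 0.3026]
ee_rot: [[0.101, 0.995, -0.0], [0.995, -0.101, 0.0], [0.0, -0.0, -1.0]]
ft_force: [0.3, -0.1, 0.2]
width: 1.001
grasp_force: 0.0
```

```bash
python3 -c "
from workcell import order
print(order.close_job())"
```

```text
the job is handed in; nothing more can be done
None
```

All four containers now stand upright in the grey rack in their original order from the handle (square, round, wide, tall), the oil bottle and petri dish look unmoved in the final picture, and the job was handed in at about 31 s; no verdict was returned.

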